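# Register a row of chambered slides against the tray's stop bar with a straightedge

## Task

Pick up the straightedge and with it, not with the fingers, push the four chambered slides along their lanes until they stand in one straight row, each flush and square against the tray's stop bar and still within its own lane. The bar's setting is not known and it is only finger-tight, so feel for it and press gently: do not shove it back or press a slide hard, and leave the bottles and the tissue box alone. Then lay the straightedge back flat and lengthways on the middle of the blue mat and let go.

Things in the scene. Friction and masses are not known exactly. Their poses are not given: they have to be found in the camera images.
- tray: Fixed loading tray: dark plate 260 x 200 mm (x by y), 6 mm thick, flat on the table, no side walls. Origin: centre of its underside; x runs along the lanes towards the stop bar, y across the lanes, z up. Five thin white lines bound four lanes, 42 mm wide, running along x, centred at y = -63, -21, +21 and +63 mm.
- tray_slots (a point): Point on the tray's top, 88 mm along tray x from its centre, 6 mm up (axes as the tray's), midway between the slots of the stop bar: aluminium, 200 mm along y, 12 mm thick, 10.5 mm high, finger-tight brass thumbscrew at each end; it slips if pushed with over about 8 N in all. Its setting is not measured: its near (-x) face, where the slides butt, is 28 mm before to 28 mm beyond this point.
- slide1_mid (a point): Loose chambered slide 1: pale block 75.5 x 25.5 x 7 mm (8.5 mm over its lid), 13 to 25 g, pink wells, blue label at its near end, flat on the tray in lane 1 (at the most negative tray y). Point: its centre, 3.5 mm above its underside; x along its length, +x end goes to the bar. Starts up to 6 degrees askew, 18 to 110 mm short of the bar. Its thin glass bottom cracks if pressed with over about 15 N.
- slide2_mid (a point): Loose chambered slide 2: pale block 75.5 x 25.5 x 7 mm (8.5 mm over its lid), 13 to 25 g, pink wells, green label at its near end, flat on the tray in lane 2 (second from the negative y side). Point: its centre, 3.5 mm above its underside; x along its length, +x end goes to the bar. Starts up to 6 degrees askew, 18 to 110 mm short of the bar. Its thin glass bottom cracks if pressed with over about 15 N.
- slide3_mid (a point): Loose chambered slide 3: pale block 75.5 x 25.5 x 7 mm (8.5 mm over its lid), 13 to 25 g, pink wells, yellow label at its near end, flat on the tray in lane 3 (third from the negative y side). Point: its centre, 3.5 mm above its underside; x along its length, +x end goes to the bar. Starts up to 6 degrees askew, 18 to 110 mm short of the bar. Its thin glass bottom cracks if pressed with over about 15 N.
- slide4_mid (a point): Loose chambered slide 4: pale block 75.5 x 25.5 x 7 mm (8.5 mm over its lid), 13 to 25 g, pink wells, violet label at its near end, flat on the tray in lane 4 (at the most positive tray y). Point: its centre, 3.5 mm above its underside; x along its length, +x end goes to the bar. Starts up to 6 degrees askew, 18 to 110 mm short of the bar. Its thin glass bottom cracks if pressed with over about 15 N.
- straightedge_grip (a point): Loose straightedge: flat aluminium rule 220 x 40 x 5 mm, both 220 mm edges straight and alike, with a black upright grip 120 mm long, 12 mm thick, 34 mm high along the middle of its top (39 mm high overall); 170 g, balanced at its centre. Point: centre of the grip, 22 mm above the underside; x along its length, y across (edges 20 mm either side), z up. Starts flat on the blue mat.
- mat: Fixed blue silicone mat 280 x 110 mm, 2 mm thick, the straightedge's place. Origin: centre of its underside; x along its length, z up.
- bottle1: Bystander: amber immersion-oil bottle with black cap, 27 mm diameter, 72 mm high, 45 g, loose in a shallow steel caddy (110 x 80 mm, 14 mm high) on the other side of the tray from the mat. Origin: centre of its underside, z up.
- bottle2: Bystander: amber immersion-oil bottle with black cap, 27 mm diameter, 72 mm high, 45 g, loose in a shallow steel caddy (110 x 80 mm, 14 mm high) on the other side of the tray from the mat. Origin: centre of its underside, z up.
- tissuebox: Bystander: tissue box 120 x 120 mm, 85 mm high (tissue to 128 mm), 250 g, loose on the table beyond the tray. Origin: centre of its underside, z up.
Not all that is in view belongs to the job. There is more than one size of the part that bears straightedge_grip; the job needs the larger.

How it is judged:
On the way, in this order (a step that is already met when the one before it is completed fails the run):
1. the straightedge is lifted clear of its mat in the fingers (height (world z) of straightedge_grip above 0.036 m and contact force between the fingers and straightedge above 1 N), for 0.2 s.
2. all four slides stand flush (within 1.8 mm) and square (within 2.6 degrees) against the stop bar, upright in their lanes (stopbar_c0 to c3: centre of the bar's 12 mm thick piece across lane 1 to 4) (x of stopbar_c0 in the frame of slide1_mid below 0.04555 m and angle between the x axis of each of slide1_mid, slide2_mid, slide3_mid, slide4_mid and the x axis of tray, either way round below 0.045 rad and x of stopbar_c1 in the frame of slide2_mid below 0.04555 m and x of stopbar_c2 in the frame of slide3_mid below 0.04555 m and x of stopbar_c3 in the frame of slide4_mid below 0.04555 m and y of slide1_mid in the frame of tray between -0.0725 and -0.0535 m and angle between each of slide1_mid, slide2_mid, slide3_mid, slide4_mid's own z axis and vertical below 0.05 rad and y of slide2_mid in the frame of tray between -0.0305 and -0.0115 m and y of slide3_mid in the frame of tray between 0.0115 and 0.0305 m and y of slide4_mid in the frame of tray between 0.0535 and 0.0725 m), for 0.2 s.
At the end, for the whole second after the job is handed in: Slides at rest, far ends within 1.8 mm of the stop bar, square within 2.6 degrees, centres within 9.5 mm of their lane's centre line; straightedge released, flat at rest on the mat, its centre within 40 mm of the mat's along and across, lengthways within 14 degrees (all of step 2 and x of straightedge_grip in the frame of mat between -0.04 and 0.04 m and y of straightedge_grip in the frame of mat between -0.04 and 0.04 m and angle between the x axis of straightedge_grip and the x axis of mat, either way round below 0.25 rad and angle between straightedge_grip's own z axis and vertical below 0.05 rad and height (world z) of straightedge_grip below 0.028 m and linear speed of each of straightedge, slide1, slide2, slide3, slide4 below 0.02 m/s); the robot touches nothing.
It fails at once if a slide was pressed with more than 15 N by the straightedge (contact force between straightedge and slide1 above 15 N or contact force between straightedge and slide2 above 15 N or contact force between straightedge and slide3 above 15 N or contact force between straightedge and slide4 above 15 N).
It fails at once if a slide was touched by the robot itself instead of the straightedge (contact force between any of the fingers, the arm and slide1 above 0.3 N or contact force between any of the fingers, the arm and slide2 above 0.3 N or contact force between any of the fingers, the arm and slide3 above 0.3 N or contact force between any of the fingers, the arm and slide4 above 0.3 N).
It fails at once if the stop bar was shoved more than 2 mm out of its setting (distance of any of stopbar_c0, stopbar_c3 from where it was at the start of the episode above 0.002 m).
It fails at once if a bottle or the tissue box was disturbed (distance of any of bottle1, bottle2, tissuebox from where it was at the start of the episode above 0.012 m or angle between any of bottle1, bottle2, tissuebox's own z axis and vertical above 0.25 rad).
It also fails if it takes over 64 s, if anything falls off the work surface, if the arm or the gripper's body presses on something with over 40 N, if the wrist force passes 120 N, or if a joint passes its speed limit or range.

## Robot

A 6-joint arm with a two-finger parallel gripper is mounted at the origin on the work surface. World frame = base frame: x ahead of the robot, y to its left, z up, the work surface at z = 0. Lengths are in m, angles in rad, forces in N, time in s.
With the tool pointing down it reaches from about 0.25 to 0.775 m from the base axis. Payload 4 kg.
Tool frame: the origin (TCP) lies midway between the tips of the shut fingers; the grasp point (between the pads) lies 19 mm behind it; z points along the fingers, y is the direction in which the jaws open and shut (so a half turn about z gives the same grasp; the last joint's range is limited). The gripper opens to 94 mm and grips with 3 to 60 N. Pads are 16 mm wide; open, the fingers measure 119 mm over their backs; the gripper's body (75 mm by 177 mm) begins 78 mm behind the grasp point.
Start: joints at [1.105, 0.087, 1.371, -0, 1.684, -0.103], TCP at [0.195, 0.514, 0.206] pointing down, gripper open.
Joint ranges: [-3.1, 3.1], [-0.76, 2.03], [0.27, 2.55], [-1.08, 4.22], [0.17, 2.65], [-2.57, 2.57]. Speed limits (rad/s): [2.79, 2.79, 3.14, 3.14, 3.14, 3.14].

## Interface

Orientations are given as [roll, pitch, yaw] about the fixed x, y, z axes, in that order (R = Rz(yaw) Ry(pitch) Rx(roll)).
In Python, from bench import robot, cams gives the robot as it stands.
- The arm moves only by the tool step_arm, never from a script. Its argument "plan" is a list that holds one entry, the list of rows, each a list of 5 numbers: the shift along the world's x, y, z in mm, then the turn about the world's z in rad, then the opening in per cent of the stroke, from 0 (shut) to 100 (fully open). In form: [[[tx, ty, tz, turn, fingers], ...]]. A call has 1 to 8 rows; each row is the pose to reach, as a shift and turn from the pose commanded when the call began; what a row does not reach only later rows make up. A row lasts 1/12 s, in which the tool goes at most 41.7 mm and 7.16 degrees, less where a joint would pass 70% of its speed; a pose out of reach is approached as far as the arm can. A call with a gripper value outside its range is refused whole. The fingers move at their own pace and stop on an object; the grip force is fixed at half the most. Time passes only in rows, so rows that repeat a pose let the fingers close. It gives the time, the measured TCP pose, the force and the opening at its end, in the units of the state.
- robot.get_obs(): the state, without advancing time (a new reading comes with each control period).
- cams.snapshot(name): name is "scene" or "side" or "wrist"; returns a dict with "frame" (420x560x3 uint8, red, green, blue), "camera_matrix" (3x3 intrinsics, pixels), "origin" and "attitude" of the camera in the world; the wrist camera has in their place "T_tool_cam" (4x4, takes a point from camera to tool coordinates, whose origin is the TCP and whose axes are the flange's). Camera axes: x right, y down, z forward; pixel columns grow to the right and rows downward; lengths in m; the calibration is good to about 2 mm. A picture is of the moment at which its call begins: read the wrist's pose just before it. There is no depth.
- robot.close_job(): hands the job in, once; it reports no verdict.
The state is a dict: "time": time; "joint_positions": joint angles; "qvel": joint speeds; "joint_torque": joint torques, N m; "tool_pos": TCP position; "ee_rot": TCP orientation; "wrist_force": force on the tool from outside, world axes, zero at the start; "wrist_torque": the same for the moment, N m; "width": finger opening in m.
Only numpy, scipy, OpenCV 4.12 (cv2) and the standard library are available. Lean on these libraries where they do the work, as an engineer would, in place of code of your own. Each camera call takes 0.05 s, during which the arm holds its last target. There are 200 camera calls.

## Working session

There is one attempt and no reset: what is moved stays moved. The work goes in short steps, Python scripts to look and compute and a tool call to move; the robot and the scene stay as the last step left them, time stands still between calls to the robot, and variables do not carry over. Pictures are saved under pics/ and viewed, about 8 in all and at most 12, crops included, and the job is handed in when it is done.

Besides the shell and the picture viewer there is one more tool, called after "Call:" as name([rows], argument=value, ...), one row to a line, values as JSON. step_arm: Moves the arm, as the interface text tells. Its arguments: {"type":"object","properties":{"plan":{"type":"array"}},"required":["plan"]}

```bash
mkdir -p pics
cat > h.py <<'E'
import numpy as np, cv2
from bench import robot, cams
from scipy.spatial.transform import Rotation as R
def snap(n,save=None):
    o=robot.get_obs(); s=cams.snapshot(n)
    K=np.array(s["camera_matrix"])
    if n=="wrist":
        T=np.array(s["T_tool_cam"]); rot=np.array(o["ee_rot"])
        Rt=rot if rot.shape==(3,3) else R.from_euler('xyz',rot).as_matrix()
        A=Rt@T[:3,:3]; p=np.array(o["tool_pos"])+Rt@T[:3,3]
    else:
        A=np.array(s["attitude"]); p=np.array(s["origin"])
        if A.shape!=(3,3): A=R.from_euler('xyz',A).as_matrix()
    if save: cv2.imwrite(save,s["frame"][:,:,::-1])
    return s["frame"],K,A,p
def ray(px,K,A,p,z):
    px=np.atleast_2d(np.array(px,float)); d=np.c_[px,np.ones(len(px))]@np.linalg.inv(K).T@A.T
    return p+d*((z-p[2])/d[:,2])[:,None]
def proj(P,K,A,p):
    c=(np.atleast_2d(P)-p)@A; q=c@K.T; return q[:,:2]/q[:,2:]
E
python3 - <<'E'
from h import *
print(robot.get_obs())
for n in ["scene","side","wrist"]:
    f,K,A,p=snap(n); print(n,K.tolist(),A.tolist(),p)
    cv2.imwrite(f"pics/{n}0.png",f[:,:,::-1])
a=cv2.imread("pics/scene0.png");cv2.imwrite("pics/scene0b.png",cv2.resize(a,(800,600)))
E
```

```text
{'time': 0.0, 'joint_positions': array([ 1.10490174e+00,  8.79470336e-02,  1.37224286e+00, -2.99876236e-05,
        1.68356314e+00, -1.03100824e-01]), 'qvel': array([ 0.00045056,  0.00061995,  0.00176206, -0.00102818, -0.00063316,
       -0.00044028]), 'joint_torque': array([ 7.96164977e-05, -3.40200984e+01, -3.02418351e+01,  7.16751069e-02,
        3.35210713e-02, -1.74477718e-04]), 'tool_pos': array([0.19496016, 0.51371206, 0.2043143 ]), 'ee_rot': array([-3.13944068e+00, -1.92695918e-04,  2.77879534e+00]), 'wrist_force': array([0.10009826, 0.21272876, 0.65051488]), 'wrist_torque': array([-0.04062197, -0.05728136, -0.0176619 ]), 'width': 0.09412149549706174}
scene [[415.7719383735992, 0.0, 282.8104586010678], [0.0, 415.7719383735992, 210.7657844981836], [0.0, 0.0, 1.0]] [[-0.7347091908746384, 0.5792342601806766, -0.3531148208122661], [0.6783746180719803, 0.6248614096531513, -0.3864661644723528], [-0.0032066181608344235, -0.523484374703984, -0.8520292407193253]] [0.90360754 0.46642877 0.87088711]
side [[401.46383347927076, 0.0, 279.8684112357517], [0.0, 401.46383347927076, 207.9749118381646], [0.0, 0.0, 1.0]] [[0.7421260058275619, -0.4294433780874205, 0.5146138129620056], [-0.6699379033339508, -0.45144555070865156, 0.5893896168256378], [-0.020789351864340583, -0.7821606610935039, -0.6227298797125714]] [ 0.02793402 -0.53269001  0.69245929]
wrist [[322.5615193169811, 0.0, 281.00041960803856], [0.0, 322.5615193169811, 212.9930889240321], [0.0, 0.0, 1.0]] [[0.3544986117022868, 0.8987202689238345, 0.25813293576492863], [0.9350516828682348, -0.33983117415832825, -0.10096099957633363], [-0.0030140780401295892, 0.2771581701766, -0.9608195793373098]] [0.11920433 0.54300626 0.38362116]
```

View pics/scene0b.png

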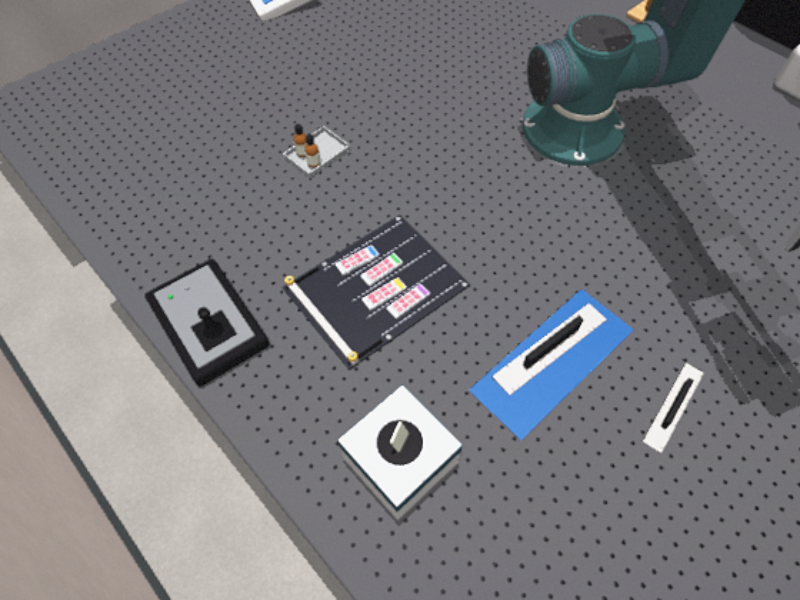

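View pics/side0.png

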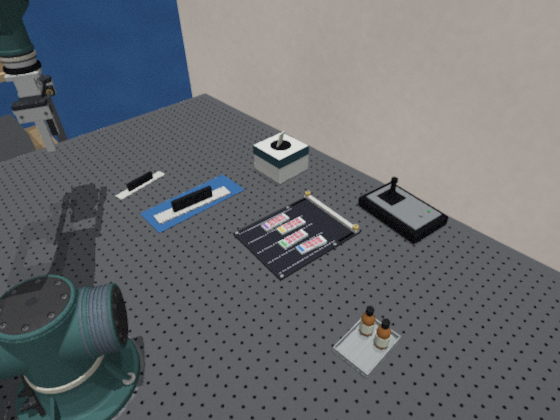

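In the scene picture (800x600), two straightedges can be seen. A large one lies on the blue mat at about (550,347), and a smaller one lies off the mat at about (673,407). The bar is the bright strip (290,280)–(352,357), and the slides sit at about (355,260), (382,268), (385,292) and (408,300). I'll measure these and check in a crop.

Run:
```python
from h import *
out=[]
for n in ["scene","side"]:
    f,K,A,p=snap(n); hsv=cv2.cvtColor(f,cv2.COLOR_RGB2HSV)
    def big(m,z,k=1,minA=15,lab=""):
        cs,_=cv2.findContours(m.astype(np.uint8),cv2.RETR_EXTERNAL,cv2.CHAIN_APPROX_NONE)
        cs=sorted([c for c in cs if cv2.contourArea(c)>=minA],key=cv2.contourArea)[::-1][:k]
        for c in cs:
            W=ray(c[:,0],K,A,p,z)[:,:2]*1000
            r=cv2.minAreaRect(W.astype(np.float32)); px=c[:,0].mean(0)
            b=cv2.boxPoints(r); e=b[1]-b[0] if np.hypot(*(b[1]-b[0]))>np.hypot(*(b[2]-b[1])) else b[2]-b[1]
            print(n,lab,px.round(),"c",np.round(r[0],1),"size",np.round(r[1],1),"longdir",round(np.degrees(np.arctan2(e[1],e[0]))%180,1))
    h,s,v=[hsv[:,:,i].astype(int) for i in range(3)]
    inT=np.zeros(h.shape,bool)
    if n=="scene": inT[130:260,190:335]=True
    else: inT[180:280,225:365]=True
    matm=(h>100)&(h<118)&(s>140)&(v>120)
    if n=="side": matm[:150]=False
    big(matm,.002,1,200,"mat")
    white=(s<40)&(v>190)
    big(white&~inT,.007,6,60,"white z7")
    big(white&inT,.0165,3,60,"bar z16.5")
    big((h>15)&(h<28)&(s>110)&inT,.018,4,4,"brass/yellow")
    for nm,lo,hi in [("blue",98,115),("green",45,80),("yellow",22,34),("violet",125,150)]:
        big((h>lo)&(h<hi)&(s>70)&(v>120)&inT,.013,1,4,nm)
    cr=f[130:260,190:335] if n=="scene" else f[175:285,225:370]
    out.append(cv2.resize(cr,(790,295*2) if False else (400,int(400*cr.shape[0]/cr.shape[1])),interpolation=cv2.INTER_CUBIC))
    if n=="scene": cr=f[190:330,320:500]; out.append(cv2.resize(cr,(400,311)))
H=max(o.shape[0] for o in out)
top=np.hstack([cv2.copyMakeBorder(o,0,H-o.shape[0],0,0,0) for o in out])
top=cv2.resize(top,(800,int(800*H/1200)))
two=np.vstack([np.hstack([cv2.copyMakeBorder(o,0,360-o.shape[0],0,0,0) for o in out[:1]+out[2:]])])
cv2.imwrite("pics/crop1.png",np.vstack([two,cv2.resize(out[1],(800,622))[190:430]])[:600,:,::-1])
```

```text
scene mat [386. 253.] c [440.3 316.2] size [109.8 279.6] longdir 179.7
scene white z7 [ 90. 304.] c [992.1 -48.5] size [791.7 171.8] longdir 89.8
scene white z7 [279. 311.] c [718.  250.3] size [131.1 131.6] longdir 90.0
scene white z7 [384. 244.] c [429.5 300.5] size [ 40.8 220.7] longdir 174.9
scene white z7 [471. 285.] c [369.3 494.8] size [160.9  29.7] longdir 10.6
scene white z7 [ 11. 153.] c [ 962.2 -555.4] size [179.3  66.2] longdir 89.9
scene white z7 [230. 103.] c [ 416.8 -306.6] size [66.1 65.2] longdir 5.5
scene bar z16.5 [225. 224.] c [675.    8.2] size [174.   12.2] longdir 85.7
scene bar z16.5 [287. 209.] c [542.9  81.1] size [26.1 75.7] longdir 177.1
scene bar z16.5 [267. 206.] c [568.5  41.5] size [26.  65.1] longdir 172.7
scene brass/yellow [247. 249.] c [680.2  98.8] size [14.9 12.4] longdir 0.5
scene brass/yellow [202. 196.] c [666.2 -87.1] size [12.6 16.2] longdir 90.2
scene blue [260. 175.] c [518.  -40.8] size [20.7  7.8] longdir 87.0
scene green [276. 180.] c [499.6  -0.6] size [21.8  5.9] longdir 86.7
scene yellow [279. 198.] c [529.9  43.7] size [20.   7.6] longdir 87.4
scene violet [295. 202.] c [510.   80.1] size [20.5  5.7] longdir 86.9
side mat [192. 202.] c [443.1 314.8] size [108.5 277.5] longdir 179.9
side white z7 [280. 145.] c [827.6 372.8] size [133.1 131. ] longdir 0.3
side white z7 [190. 206.] c [432.4 300.4] size [ 36.7 216.9] longdir 175.1
side bar z16.5 [330. 211.] c [676.6   9. ] size [163.8   8.7] longdir 85.5
side brass/yellow [355. 227.] c [672.2 -83.7] size [14.6  9.9] longdir 8.8
side brass/yellow [307. 193.] c [684.7 101.6] size [14.4 11.3] longdir 44.7
side blue [232. 189.] c [553.7 269.8] size [94.8 52.2] longdir 54.0
side green [284. 243.] c [502.5   1.5] size [17.3  4. ] longdir 81.9
side yellow [281. 229.] c [533.7  43.9] size [17.2  4.2] longdir 80.9
```

View pics/crop1.png

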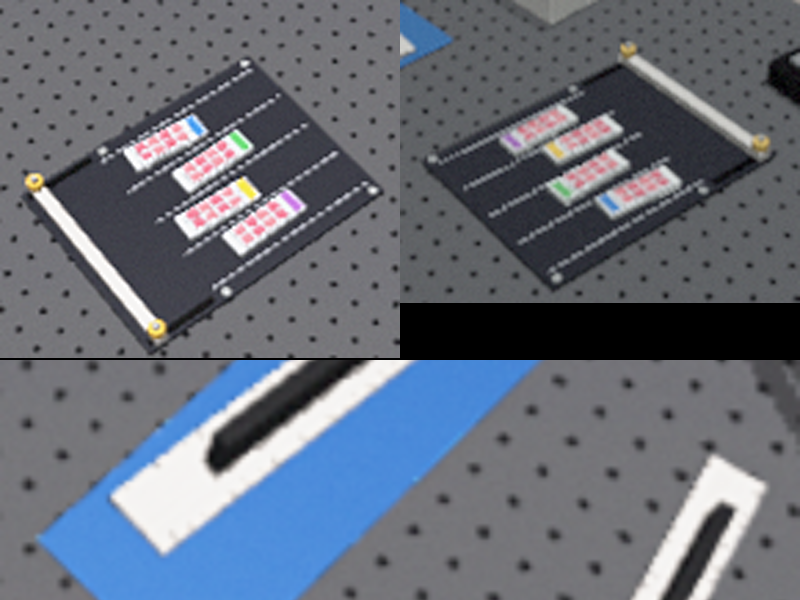

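The crop confirms it. The larger straightedge (220.7 x 40.8 mm) is on the mat, centred at about (431, 300) mm with direction -5°. The other one is about 161 x 30 mm, so it's the decoy. The bar's near face is at about x=670 and the tray's yaw is about -4.2°. The slides' far ends are roughly 70–100 mm short of the bar. I'll go above the grip first.

Call:
step_arm([
  [[40, -36, -20, 0.1, 100], [80, -72, -40, 0.2, 100], [120, -108, -60, 0.276, 100], [160, -144, -80, 0.276, 100], [200, -180, -100, 0.276, 100], [236, -213, -126, 0.276, 100], [236, -213, -126, 0.276, 100], [236, -213, -126, 0.276, 100]],
])

```text
time: 0.92
tool_pos: [0.4264, 0.3051, 0.0824]
ee_rot: [3.141, 0.0, 3.055]
wrist_force: [-0.3, 0.8, 0.4]
width: 0.0943
```

Run:
```python
from h import *
o=robot.get_obs();print(o["time"],o["tool_pos"],o["ee_rot"],o["wrist_force"])
f,K,A,p=snap("wrist","pics/w1.png")
print(proj(np.array([[.431,.3005,.007],[.431,.3005,.041]]),K,A,p))
```

```text
0.9167 [0.42637362 0.30513341 0.08240311] [3.14107254e+00 4.59352118e-04 3.05476315e+00] [-0.33205285  0.77386092  0.40163681]
[[275.91616043 227.74830303]
 [275.18763599 242.69591845]]
```

View pics/w1.png

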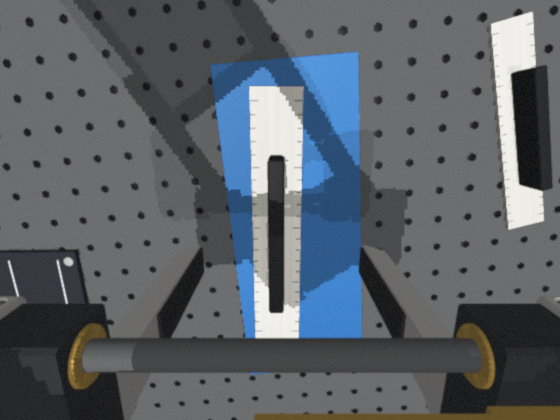

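The wrist view shows the grip at about (276,235), where I predicted (275,240), and the rule lies aligned between the open fingers. Next I'll descend.

Call:
step_arm([
  [[0, 0, -25, 0, 100], [0, 0, -50, 0, 100], [0, 0, -60, 0, 100], [0, 0, -63, 0, 100], [0, 0, -63, 0, 100], [0, 0, -63, 0, 100]],
])

```text
time: 1.47
tool_pos: [0.4257, 0.3074, 0.0212]
ee_rot: [3.14, 0.002, 3.056]
wrist_force: [-0.5, 0.2, -0.4]
width: 0.0941
```

Call:
step_arm([
  [[5, -7, 0, 0, 100], [5, -7, -8, 0, 100], [5, -7, -8, 0, 100], [5, -7, -8, 0, 100]],
])

```text
time: 1.8
tool_pos: [0.4301, 0.2994, 0.0119]
ee_rot: [-3.142, -0.0, 3.054]
wrist_force: [0.6, 0.5, 0.0]
width: 0.0939
```

Call:
step_arm([
  [[0, 0, 1, 0, 0], [0, 0, 1, 0, 0], [0, 0, 1, 0, 0], [0, 0, 1, 0, 0], [0, 0, 1, 0, 0], [0, 0, 1, 0, 0], [0, 0, 1, 0, 0], [0, 0, 1, 0, 0]],
])

```text
time: 2.47
tool_pos: [0.4302, 0.2996, 0.013]
ee_rot: [3.141, 0.0, 3.055]
wrist_force: [-0.2, -0.7, 0.7]
width: 0.0439
```

Call:
step_arm([
  [[0, 0, 0, 0, 0], [0, 0, 0, 0, 0], [0, 0, 0, 0, 0], [0, 0, 0, 0, 0], [0, 0, 0, 0, 0], [0, 0, 0, 0, 0], [0, 0, 0, 0, 0], [0, 0, 0, 0, 0]],
])

```text
time: 3.13
tool_pos: [0.4303, 0.2998, 0.0131]
ee_rot: [3.141, 0.0, 3.055]
wrist_force: [-0.3, 1.6, -0.4]
width: 0.012
```

Gripped at 12 mm. Next, lift the straightedge.

Call:
step_arm([
  [[0, 0, 15, 0, 0], [0, 0, 30, 0, 0], [0, 0, 50, 0, 0], [0, 0, 60, 0, 0], [0, 0, 60, 0, 0], [0, 0, 60, 0, 0], [3, -15, 60, -0.1, 0], [6, -40, 60, -0.22, 0]],
])

```text
time: 3.8
tool_pos: [0.4351, 0.2602, 0.0712]
ee_rot: [-3.141, -0.002, 2.833]
wrist_force: [0.7, -0.8, -1.1]
width: 0.0114
```

Call:
step_arm([
  [[3, -30, 0, -0.12, 0], [6, -60, 0, -0.24, 0], [9, -90, 0, -0.36, 0], [12, -120, 0, -0.48, 0], [15, -150, 0, -0.6, 0], [18, -180, 0, -0.72, 0], [21, -210, 0, -0.84, 0], [24, -225, 0, -0.96, 0]],
])

```text
time: 4.47
tool_pos: [0.4589, 0.0317, 0.0711]
ee_rot: [-3.138, 0.0, 1.866]
wrist_force: [-0.5, -0.4, -1.9]
width: 0.0119
```

Call:
step_arm([
  [[3, -11, 0, -0.12, 0], [3, -11, 0, -0.24, 0], [3, -11, 0, -0.36, 0], [3, -11, 0, -0.377, 0], [3, -11, 0, -0.377, 0], [3, -11, 0, -0.377, 0], [3, -11, 0, -0.377, 0]],
])

```text
time: 5.05
tool_pos: [0.4629, 0.0238, 0.0724]
ee_rot: [-3.141, 0.0, 1.5]
wrist_force: [-0.0, 0.6, -2.7]
width: 0.0119
```

Run:
```python
from h import *
o=robot.get_obs();print(o["time"],o["tool_pos"],o["ee_rot"],o["wrist_force"],o["wrist_torque"],o["joint_positions"],o["width"])
f,K,A,p=snap("wrist","pics/w2.png")
f,K,A,p=snap("scene")
cv2.imwrite("pics/s2.png",cv2.resize(f[100:310,170:450],(800,600),interpolation=cv2.INTER_CUBIC)[:,:,::-1])
```

```text
5.05 [0.46285761 0.02380042 0.07243527] [-3.14064446e+00  5.79000434e-05  1.49988964e+00] [-0.03425333  0.55259076 -2.65571903] [-0.08593372  0.05291923 -0.03398825] [-7.10085219e-02 -3.86610624e-02  1.76768440e+00 -5.87213610e-05
  1.41351750e+00 -9.25783900e-05] 0.011883434657006982
```

View pics/w2.png

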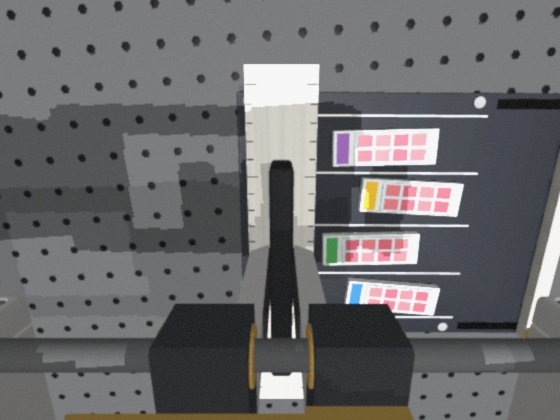

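View pics/s2.png

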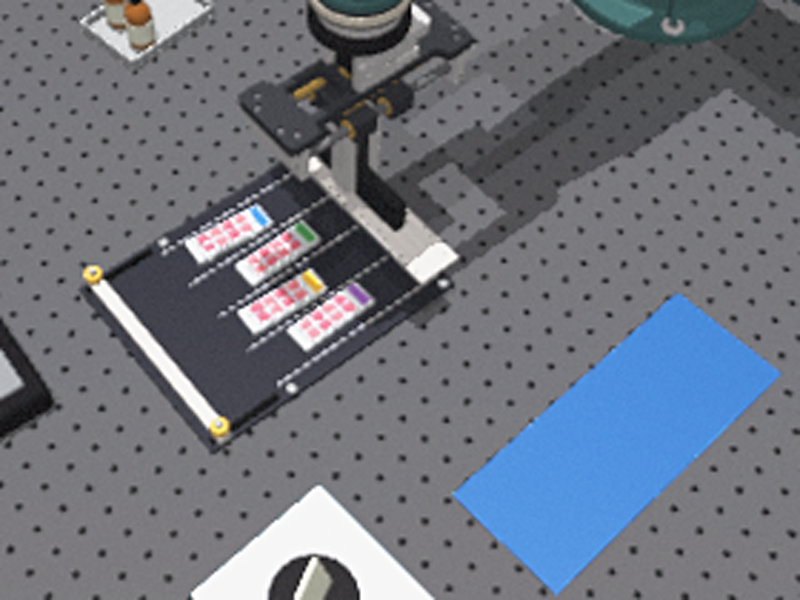

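In the wrist view, the rule's front edge (x≈315) is behind all four slides, whose near ends are at x≈322–360. Five lane lines run at rows 117–317 and part of the bar shows at about x=540. I'll compute the tray yaw and the slide positions from this frame.

Run:
```python
from h import *
f,K,A,p=snap("wrist")
hsv=cv2.cvtColor(f,cv2.COLOR_RGB2HSV).astype(int);h,s,v=hsv[...,0],hsv[...,1],hsv[...,2]
m=(s<60)&(v>150)
def fit(rc): 
    l=cv2.fitLine(np.float32(rc),cv2.DIST_HUBER,0,.01,.01).ravel();return l,np.degrees(np.arctan2(l[1],l[0]))
for r0 in [117,173,226,273,317]:
    P=[]
    for u in list(range(322,460)):
        w=np.arange(r0-5,r0+6); g=m[w,u]
        if 1<=g.sum()<=4: P.append([u,w[g].mean()])
    P=np.array(P); 
    W=ray(P,K,A,p,.006)[:,:2]*1000; l,a=fit(W)
    print("line",r0,len(P),round(a if abs(a)<90 else a-180,2),np.round(l[2:],1), "n", round(l[2]*.0732+l[3]*.9973,1))
# slides: white/pink/label blobs right of rule
sl=((v>130)).astype(np.uint8); sl[:,:320]=0; sl[:,475:]=0; sl[:128]=0; sl[322:]=0
sl=cv2.morphologyEx(sl,cv2.MORPH_OPEN,np.ones((5,5))); sl=cv2.morphologyEx(sl,cv2.MORPH_CLOSE,np.ones((7,7)))
for c in cv2.findContours(sl,cv2.RETR_EXTERNAL,cv2.CHAIN_APPROX_NONE)[0]:
    if cv2.contourArea(c)<500: continue
    W=ray(c[:,0],K,A,p,.0135)[:,:2]*1000; r=cv2.minAreaRect(np.float32(W)); b=cv2.boxPoints(r)
    print("slide",c[:,0].mean(0).round(),np.round(r,1).tolist() if 0 else r, "n",round(r[0][0]*.0732+r[0][1]*.9973,1),"s near", round((b@[.9973,-.0732]).min(),1),"far",round((b@[.9973,-.0732]).max(),1))
# rule front edge: last white col per row; rule top z = tcpz -13+7
z=robot.get_obs()["tool_pos"][2]-.0061
for side in (0,1):
    P=[]
    for row in range(80,240):
        if side: u=[x for x in range(290,330) if v[row,x]>120]; 
        else: u=[x for x in range(235,270) if v[row,x]>140]
        if u: P.append([max(u) if side else min(u),row])
    W=ray(P,K,A,p,z)[:,:2]*1000; l,a=fit(W); print("rule edge",side,len(P),round(a%180,2),np.round(l[2:],1))
# bar near-face: bright columns at right
B=[]
for row in range(120,290):
    u=[x for x in range(500,560) if v[row,x]>150 and s[row,x]<70]
    if len(u)>4:B.append([min(u),row])
if len(B)>5:
    W=ray(B,K,A,p,.0165)[:,:2]*1000; l,a=fit(W); print("bar",len(B),a%180,l[2:], "s",l[2]*.9973-l[3]*.0732, B[0],B[-1])
```

```text
line 117 138 -4.07 [545.5 102.5] n 142.1
line 173 138 -4.34 [547.  60.] n 99.8
line 226 131 -4.49 [561.7  16.9] n 57.9
line 273 138 -4.41 [551.4 -24.5] n 15.9
line 317 44 -6.43 [577.  -67.9] n -25.5
slide [392. 296.] ((549.912841796875, -44.38954544067383), (31.004772186279297, 77.51759338378906), 80.47730255126953) n -4.0 s near 511.6 far 591.7
slide [370. 248.] ((532.3440551757812, 1.370248794555664), (27.332944869995117, 75.60089874267578), 87.14926147460938) n 40.3 s near 492.7 far 568.9
slide [410. 197.] ((561.9833374023438, 41.439449310302734), (26.690692901611328, 76.64173126220703), 82.90196990966797) n 82.5 s near 518.5 far 596.4
slide [385. 147.] ((542.0774536132812, 80.20328521728516), (26.05433464050293, 76.08875274658203), 87.2021255493164) n 119.7 s near 496.4 far 573.1
rule edge 0 160 86.16 [447.7  90.6]
rule edge 1 160 85.72 [486.9  80.1]
bar 85 85.890366 [667.0539  -17.26836] s 666.5169 [555, 205] [534, 289]
```

Tray yaw is about -4.3° and the rule lies along 85.9°, so it's parallel to the bar within about 0.3°. The slides are all within 3.5 mm of their lane centres. The bar face is at s≈667, so the push is about 112 mm. I'll lower to about 1.5 mm above the plate.

Call:
step_arm([
  [[0, 0, -15, 0, 0], [0, 0, -30, 0, 0], [0, 0, -43, 0, 0], [0, 0, -50, 0, 0], [0, 0, -53.5, 0, 0], [0, 0, -53.5, 0, 0], [0, 0, -53.5, 0, 0], [0, 0, -53.5, 0, 0]],
])

```text
time: 5.87
tool_pos: [0.4641, 0.0236, 0.0205]
ee_rot: [3.14, 0.0, 1.498]
wrist_force: [0.7, 0.3, -1.4]
width: 0.0119
```

```bash
cat > st.py <<'E'
from h import *
o=robot.get_obs();print(o["time"],o["tool_pos"].round(4),o["ee_rot"].round(4),o["wrist_force"].round(2),o["wrist_torque"].round(3),"s",round(float(o["tool_pos"][0]*.9972-o["tool_pos"][1]*.0745)*1000,1))
E
python3 st.py
```

```text
5.8667 [0.4641 0.0236 0.0205] [3.1396 0.     1.498 ] [ 0.67  0.33 -1.43] [-0.085  0.051 -0.009] s 461.0
```

Call:
step_arm([
  [[0, 0, -2, 0, 0], [0, 0, -2, 0, 0], [3, -0.2, -2, 0, 0], [6, -0.4, -2, 0, 0], [9, -0.7, -2, 0, 0], [12, -0.9, -2, 0, 0], [15, -1.1, -2, 0, 0], [18, -1.3, -2, 0, 0]],
])

```text
time: 6.53
tool_pos: [0.4815, 0.0223, 0.0175]
ee_rot: [-3.141, -0.0, 1.498]
wrist_force: [-1.0, 0.2, -1.4]
width: 0.0117
```

Call:
step_arm([
  [[3, -0.2, 0, 0, 0], [6, -0.4, 0, 0, 0], [9, -0.7, 0, 0, 0], [12, -0.9, 0, 0, 0], [15, -1.1, 0, 0, 0], [18, -1.3, 0, 0, 0], [21, -1.6, 0, 0, 0], [24, -1.8, 0, 0, 0]],
])

```text
time: 7.2
tool_pos: [0.5054, 0.0205, 0.0174]
ee_rot: [-3.141, 0.0, 1.498]
wrist_force: [-0.8, 0.5, -2.4]
width: 0.0119
```

Call:
step_arm([
  [[3, -0.2, 0, 0, 0], [6, -0.4, 0, 0, 0], [9, -0.7, 0, 0, 0], [12, -0.9, 0, 0, 0], [15, -1.1, 0, 0, 0], [18, -1.3, 0, 0, 0], [21, -1.6, 0, 0, 0], [24, -1.8, 0, 0, 0]],
])

```text
time: 7.87
tool_pos: [0.5296, 0.0187, 0.0175]
ee_rot: [3.142, 0.0, 1.498]
wrist_force: [0.3, -0.2, -2.2]
width: 0.0116
```

```bash
python3 st.py
python3 - <<'E'
from h import *
f,K,A,p=snap("wrist","pics/w3.png")
E
```

```text
7.8667 [0.5296 0.0187 0.0175] [3.1415 0.     1.4978] [ 0.33 -0.22 -2.19] [-0.13   0.157 -0.033] s 526.7
```

View pics/w3.png

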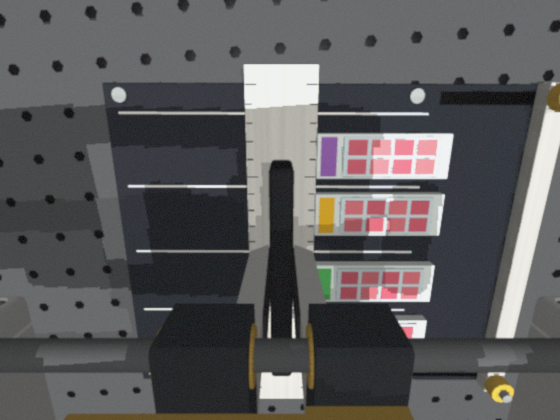

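All four slides are square against the rule's edge, with far ends at x≈450, 440, 432 and 425. The bar runs from about (540,85) to (497,375). I'll compute the remaining gap and how parallel the rule is to the bar.

```bash
cat > gap.py <<'E'
from h import *
f,K,A,p=snap("wrist")
v=cv2.cvtColor(f,cv2.COLOR_RGB2HSV)[...,2].astype(int)
def fit(W):
    l=cv2.fitLine(np.float32(W),cv2.DIST_HUBER,0,.01,.01).ravel(); return l,np.degrees(np.arctan2(l[1],l[0]))%180
def sn(W): return W@np.array([.9972,-.0745])
o=robot.get_obs(); z=o["tool_pos"][2]-.0061
P=[]
for row in range(80,240):
    u=[x for x in range(290,330) if v[row,x]>120 and v[row,x+3]<v[row,x]] 
    if u:P.append([max(u),row])
# bar: search from the right side leftwards: bright run
B=[]
for row in range(115,325):
    r=v[row]; c=np.where((r[440:559]<70))[0]
    if len(c)==0: continue
    # dark gap ends where bar starts: last dark pixel with >=6 bright after
    for x in range(440,550):
        if r[x]<80 and (r[x+2:x+8]>110).all() : b=x+1.5
        else: continue
        B.append([b,row])
Bw=ray(B,K,A,p,.0165)[:,:2]*1000; l,a=fit(Bw)
d=np.abs((Bw-l[2:])@np.array([-l[1],l[0]])); l,a=fit(Bw[d<2])
print("bar",len(B),(d<2).sum(),"ang",round(a,2),"s at n=58:",round(float(sn(l[2:])),1), l[2:].round(1))
E
python3 gap.py; python3 st.py
```

```text
7.9667 [0.5299 0.0186 0.0176] [ 3.1408 -0.      1.4977] [ 0.32 -0.57 -0.48] [-0.071  0.06  -0.018] s 527.0Traceback (most recent call last):
  File "gap.py", line 22, in <module>
    Bw=ray(B,K,A,p,.0165)[:,:2]*1000; l,a=fit(Bw)
       ~~~^^^^^^^^^^^^^^^
  File "h.py", line 17, in ray
    px=np.atleast_2d(np.array(px,float)); d=np.c_[px,np.ones(len(px))]@np.linalg.inv(K).T@A.T
                                            ~~~~~~~~~~~~~~~~~~~~~~~~~~^~~~~~~~~~~~~~~~~~~
ValueError: matmul: Input operand 1 has a mismatch in its core dimension 0, with gufunc signature (n?,k),(k,m?)->(n?,m?) (size 3 is different from 1)
```

Run:
```python
from h import *
f,K,A,p=snap("wrist"); g=cv2.cvtColor(f,cv2.COLOR_RGB2GRAY).astype(int)
for r in (130,200,290): print(r,g[r,480:558].tolist())
P=[];N=[]
for row in list(range(115,180))+list(range(190,335)):
    x0=int(536-(row-85)*.148); d=np.diff(g[row,x0-25:x0+20]); w=np.where(d>25)[0]
    if len(w): P.append([x0-25+w[0]+1,row]); N.append([x0-25+w[-1]+1,row])
for nm,Q,z in(("first",P,.006),("first",P,.0165),("last",N,.0165)):
    W=ray(Q,K,A,p,z)[:,:2]*1000; l=cv2.fitLine(np.float32(W),cv2.DIST_HUBER,0,.01,.01).ravel()
    print(nm,z,len(Q),Q[0],Q[-1],np.degrees(np.arctan2(l[1],l[0]))%180,l[2:],"s",l[2]*.9972-l[3]*.0745)
```

```text
130 [57, 54, 60, 61, 57, 58, 56, 58, 57, 58, 59, 58, 57, 56, 55, 55, 63, 58, 58, 57, 56, 58, 58, 60, 58, 56, 56, 58, 54, 60, 56, 59, 55, 57, 58, 55, 60, 57, 56, 55, 59, 57, 58, 54, 50, 51, 51, 70, 90, 91, 93, 93, 93, 93, 90, 91, 92, 89, 91, 116, 186, 228, 236, 236, 237, 238, 239, 238, 237, 237, 235, 236, 235, 236, 237, 234, 236, 236]
200 [56, 56, 58, 57, 56, 59, 56, 57, 59, 59, 55, 54, 55, 58, 57, 55, 51, 59, 57, 57, 55, 55, 59, 55, 59, 57, 57, 50, 54, 49, 47, 39, 57, 79, 87, 91, 92, 93, 93, 96, 98, 93, 95, 102, 157, 214, 230, 235, 236, 237, 237, 238, 237, 235, 235, 235, 235, 237, 236, 234, 235, 235, 234, 232, 222, 172, 119, 108, 108, 108, 109, 109, 108, 106, 105, 107, 110, 108]
290 [55, 55, 59, 55, 55, 55, 57, 55, 57, 53, 51, 48, 46, 54, 74, 85, 87, 85, 88, 91, 92, 90, 88, 95, 135, 190, 223, 232, 232, 233, 235, 235, 234, 233, 233, 234, 235, 236, 236, 237, 234, 233, 229, 205, 145, 112, 109, 106, 108, 106, 103, 107, 108, 105, 108, 108, 106, 107, 107, 106, 108, 106, 110, 109, 107, 108, 109, 111, 107, 105, 109, 107, 108, 107, 108, 107, 110, 107]
first 0.006 210 [np.int64(542), 115] [np.int64(495), 334] 85.6366 [677.982     20.300182] s 674.5713
first 0.0165 210 [np.int64(542), 115] [np.int64(495), 334] 85.6366 [670.13293   24.660645] s 666.4194
last 0.0165 210 [np.int64(544), 115] [np.int64(496), 334] 85.72027 [671.1566    26.685999] s 667.2893
```

The bar face is at s≈667 with angle 85.7°, and the rule is at 85.8°. Contact should come at tool s≈571.5 and the tool is now at 527. I'll push 38 mm at the same pace, then feel for it.

Call:
step_arm([
  [[3, -0.2, 0, 0, 0], [6, -0.4, 0, 0, 0], [9, -0.7, 0, 0, 0], [12, -0.9, 0, 0, 0], [15, -1.1, 0, 0, 0], [18, -1.3, 0, 0, 0], [21, -1.6, 0, 0, 0], [24, -1.8, 0, 0, 0]],
])

```text
time: 8.68
tool_pos: [0.5536, 0.0169, 0.0175]
ee_rot: [3.142, 0.0, 1.498]
wrist_force: [-0.5, 0.1, -1.1]
width: 0.0115
```

Call:
step_arm([
  [[3, -0.2, 0, 0, 0], [6, -0.4, 0, 0, 0], [9, -0.7, 0, 0, 0], [11, -0.8, 0, 0, 0], [12, -0.9, 0, 0, 0], [13, -1, 0, 0, 0], [13, -1, 0, 0, 0]],
])

```text
time: 9.27
tool_pos: [0.5665, 0.0159, 0.0175]
ee_rot: [3.141, 0.0, 1.498]
wrist_force: [-0.3, 0.2, -1.6]
width: 0.0119
```

```bash
python3 st.py
```

```text
9.2667 [0.5665 0.0159 0.0175] [3.1412 0.     1.4977] [-0.26  0.16 -1.55] [-0.108  0.083  0.053] s 563.7
```

Call:
step_arm([
  [[1, -0.1, 0, 0, 0], [2, -0.1, 0, 0, 0], [3, -0.2, 0, 0, 0], [4, -0.3, 0, 0, 0], [4, -0.3, 0, 0, 0]],
])

```text
time: 9.68
tool_pos: [0.5705, 0.0156, 0.0175]
ee_rot: [3.141, 0.0, 1.498]
wrist_force: [0.1, 0.1, -1.9]
width: 0.0116
```

Call:
step_arm([
  [[0.5, 0, 0, 0, 0], [1, -0.1, 0, 0, 0], [1, -0.1, 0, 0, 0]],
])

```text
time: 9.93
tool_pos: [0.5713, 0.0155, 0.0175]
ee_rot: [3.141, -0.0, 1.498]
wrist_force: [-0.3, -0.1, -1.7]
width: 0.0117
```

```bash
python3 st.py
```

```text
9.9333 [0.5713 0.0155 0.0175] [ 3.1414 -0.      1.4978] [-0.28 -0.14 -1.66] [-0.048  0.175 -0.025] s 568.6
```

Call:
step_arm([
  [[0.4, 0, 0, 0, 0], [0.4, 0, 0, 0, 0]],
])

```text
time: 10.1
tool_pos: [0.5717, 0.0155, 0.0175]
ee_rot: [3.142, 0.0, 1.498]
wrist_force: [-0.3, -0.8, -1.5]
width: 0.0117
```

Call:
step_arm([
  [[0.4, 0, 0, 0, 0], [0.4, 0, 0, 0, 0]],
])

```text
time: 10.27
tool_pos: [0.5721, 0.0155, 0.0175]
ee_rot: [3.141, 0.0, 1.498]
wrist_force: [-0.5, -0.4, -1.7]
width: 0.0118
```

Call:
step_arm([
  [[0.4, 0, 0, 0, 0], [0.4, 0, 0, 0, 0]],
])

```text
time: 10.43
tool_pos: [0.5725, 0.0155, 0.0175]
ee_rot: [3.141, 0.0, 1.498]
wrist_force: [-0.3, 0.3, -1.9]
width: 0.0115
```

Call:
step_arm([
  [[0.4, 0, 0, 0, 0], [0.4, 0, 0, 0, 0]],
])

```text
time: 10.6
tool_pos: [0.573, 0.0155, 0.0175]
ee_rot: [3.141, 0.0, 1.498]
wrist_force: [-1.3, -0.5, -1.2]
width: 0.0117
```

Call:
step_arm([
  [[0.4, 0, 0, 0, 0], [0.4, 0, 0, 0, 0]],
])

```text
time: 10.77
tool_pos: [0.5733, 0.0155, 0.0175]
ee_rot: [3.141, -0.0, 1.498]
wrist_force: [-0.9, 0.2, -1.7]
width: 0.0119
```

Call:
step_arm([
  [[0.3, 0, 0, 0, 0], [0.3, 0, 0, 0, 0]],
])

```text
time: 10.93
tool_pos: [0.5736, 0.0155, 0.0175]
ee_rot: [3.141, 0.0, 1.498]
wrist_force: [-1.8, -0.8, -1.4]
width: 0.0118
```

The force is beginning to rise, so I'll check the torque and take a look.

```bash
python3 st.py
python3 - <<'E'
from h import *
f,K,A,p=snap("wrist"); 
cv2.imwrite("pics/w4.png",cv2.resize(f[90:390,300:560],(693,800))[:600,:,::-1] if 0 else cv2.resize(f[90:390,300:560],(520,600),interpolation=cv2.INTER_CUBIC)[:,:,::-1])
E
python3 st.py
```

```text
10.9333 [0.5736 0.0155 0.0175] [3.1415 0.     1.4978] [-1.82 -0.75 -1.44] [-0.019  0.209 -0.052] s 570.8
10.9833 [0.5736 0.0155 0.0175] [ 3.1414 -0.      1.4978] [-1.23  1.   -1.26] [-0.047  0.15   0.017] s 570.9
```

View pics/w4.png

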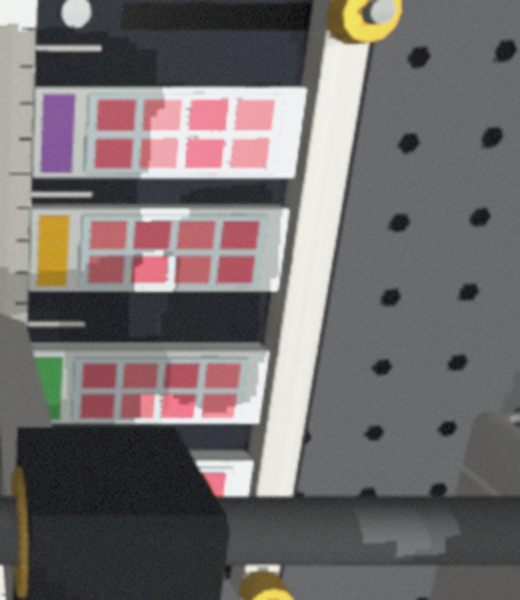

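The slides are at or within about a millimetre of the bar, with no clear dark gap. I'll continue with finer steps and stop at 3–5 N.

Call:
step_arm([
  [[0.2, 0, 0, 0, 0], [0.2, 0, 0, 0, 0]],
])

```text
time: 11.15
tool_pos: [0.5738, 0.0155, 0.0175]
ee_rot: [3.141, 0.0, 1.498]
wrist_force: [-1.0, 0.7, -1.9]
width: 0.0116
```

Call:
step_arm([
  [[0.2, 0, 0, 0, 0], [0.2, 0, 0, 0, 0]],
])

```text
time: 11.32
tool_pos: [0.574, 0.0155, 0.0175]
ee_rot: [3.141, 0.0, 1.498]
wrist_force: [-0.1, 0.3, -1.4]
width: 0.0115
```

```bash
python3 st.py
```

```text
11.3167 [0.574  0.0155 0.0175] [3.1415 0.     1.4978] [-0.14  0.35 -1.44] [-0.045  0.138 -0.013] s 571.2
```

Call:
step_arm([
  [[0.2, 0, 0, 0, 0], [0.2, 0, 0, 0, 0]],
])

```text
time: 11.48
tool_pos: [0.5742, 0.0155, 0.0175]
ee_rot: [3.141, -0.0, 1.498]
wrist_force: [0.2, 0.5, -1.6]
width: 0.0118
```

Call:
step_arm([
  [[0.2, 0, 0, 0, 0], [0.2, 0, 0, 0, 0]],
])

```text
time: 11.65
tool_pos: [0.5742, 0.0155, 0.0175]
ee_rot: [-3.141, -0.0, 1.498]
wrist_force: [-0.6, 0.7, -1.8]
width: 0.0119
```

Call:
step_arm([
  [[0.2, 0, 0, 0, 0], [0.2, 0, 0, 0, 0]],
])

```text
time: 11.82
tool_pos: [0.5743, 0.0155, 0.0175]
ee_rot: [-3.141, -0.0, 1.498]
wrist_force: [-1.2, -0.3, -0.1]
width: 0.0118
```

Call:
step_arm([
  [[0, 0, 0, 0, 0]],
])

```text
time: 11.9
tool_pos: [0.5743, 0.0155, 0.0175]
ee_rot: [-3.141, -0.0, 1.498]
wrist_force: [-1.5, 0.3, -0.7]
width: 0.0118
```

The tool moved only 0.1 mm for 0.4 mm commanded, and the force is now about -1.3 N, so contact has begun.

Call:
step_arm([
  [[0.2, 0, 0, 0, 0], [0.2, 0, 0, 0, 0]],
])

```text
time: 12.07
tool_pos: [0.5744, 0.0156, 0.0175]
ee_rot: [-3.141, -0.0, 1.498]
wrist_force: [-2.6, 0.1, 0.3]
width: 0.0118
```

```bash
python3 st.py
```

```text
12.0667 [0.5744 0.0156 0.0175] [-3.1408 -0.      1.4977] [-2.58  0.06  0.33] [-0.006  0.528 -0.077] s 571.6
```

Call:
step_arm([
  [[0.2, 0, 0, 0, 0], [0.2, 0, 0, 0, 0]],
])

```text
time: 12.23
tool_pos: [0.5745, 0.0156, 0.0174]
ee_rot: [-3.141, -0.0, 1.498]
wrist_force: [-3.2, 1.4, -0.4]
width: 0.0117
```

```bash
python3 st.py
```

```text
12.2333 [0.5745 0.0156 0.0174] [-3.1405 -0.      1.4977] [-3.21  1.41 -0.39] [-0.058  0.724 -0.112] s 571.7
```

At about 3.2 N total and with the torque nearly balanced, all four slides are pressed between two parallel edges. I'll back straight off and lift.

Call:
step_arm([
  [[0.1, 0, 0, 0, 0], [0.1, 0, 0, 0, 0], [-1, 0.1, 0, 0, 0], [-5, 0.4, 0, 0, 0], [-12, 0.9, 0, 0, 0], [-20, 1.5, 0, 0, 0], [-30, 2.2, 0, 0, 0], [-40, 3, 10, 0, 0]],
])

```text
time: 12.9
tool_pos: [0.5322, 0.0186, 0.0255]
ee_rot: [-3.137, 0.0, 1.498]
wrist_force: [0.1, 0.0, -1.2]
width: 0.012
```

Call:
step_arm([
  [[-20, 0, 20, 0, 0], [-45, 0, 45, 0, 0], [-65, 0, 55, 0, 0], [-65, 0, 55, 0, 0], [-65, 0, 55, 0, 0]],
])

```text
time: 13.32
tool_pos: [0.4699, 0.0185, 0.0834]
ee_rot: [3.138, 0.0, 1.498]
wrist_force: [0.0, 0.6, -2.3]
width: 0.0118
```

```bash
python3 st.py
python3 - <<'E'
from h import *
f,K,A,p=snap("wrist","pics/w5.png")
f2,K2,A2,p2=snap("side")
a=cv2.resize(f[90:340,310:560],(400,400),interpolation=cv2.INTER_CUBIC); b=cv2.resize(f2[180:280,260:360],(400,400),interpolation=cv2.INTER_CUBIC)
cv2.imwrite("pics/c5.png",np.hstack([a,b])[:,:,::-1])
E
```

```text
13.3167 [0.4699 0.0185 0.0834] [3.138  0.     1.4978] [ 0.01  0.55 -2.27] [-0.072  0.067 -0.019] s 467.2
```

View pics/c5.png

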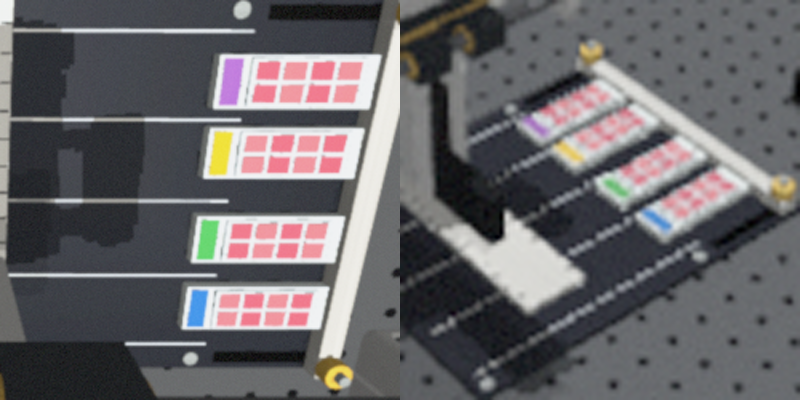

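The slides stand in one row against the bar (left crop, far ends at x≈378, 362, 343 and 327) and look square. I'll check the numbers.

Run:
```python
from h import *
f,K,A,p=snap("wrist"); g=cv2.cvtColor(f,cv2.COLOR_RGB2GRAY)
x0,y0=310,90
t=np.array([.9972,-.0745]);n=np.array([.0745,.9972])
m=(g>165).astype(np.uint8); m[:, :420]=0
hs=cv2.cvtColor(f,cv2.COLOR_RGB2HSV); m|=(((hs[...,1]>60)&(hs[...,2]>120))).astype(np.uint8)
m[:,:420]=0; m=cv2.morphologyEx(m,cv2.MORPH_CLOSE,np.ones((5,5)))
for k,(r,c) in enumerate([(282,470),(239,478),(185,487),(141,495)],1):
    # near-end edge & long top edge by gradients around the slide, casting onto z=.0135
    lw=[];up=[];dn=[];fr=[]
    for u in range(c-20,c+30):
        col=m[:,u]; a=r
        while col[a]: a-=1
        b=r
        while col[b]: b+=1
        up.append([u,a+.5]);dn.append([u,b-.5])
    for v in range(r-8,r+9):
        a=c
        while m[v,a]: a-=1
        b=c
        while b<559 and m[v,b]: b+=1
        lw.append([a+.5,v]); fr.append([b-.5,v])
    o=[]
    for Q in (up,dn,lw,fr):
        W=ray(Q,K,A,p,.013)[:,:2]*1000; l=cv2.fitLine(np.float32(W),cv2.DIST_HUBER,0,.01,.01).ravel(); o.append((round(np.degrees(np.arctan2(l[1],l[0]))%180,1),np.median(W@t).round(1),np.median(W@n).round(1)))
    c0=(o[0][2]+o[1][2])/2
    print(k,"up/dn ang",o[0][0]-180,o[1][0]-180,"width",round(o[0][2]-o[1][2],1),"n",round(c0,1),"off lane",round(c0-(-5+42*(k-1))-.8,1),"near s",o[2],"far",o[3])
```

```text
1 up/dn ang -4.199997 -6.0 width 25.6 n 0.6 off lane 4.8 near s (np.float32(85.5), np.float64(590.7), np.float64(1.7)) far (np.float32(84.2), np.float64(681.7), np.float64(1.8))
2 up/dn ang -4.199997 -5.899994 width 25.4 n 39.8 off lane 2.0 near s (np.float32(85.5), np.float64(590.8), np.float64(40.8)) far (np.float32(87.5), np.float64(681.7), np.float64(41.0))
3 up/dn ang -4.199997 -5.600006 width 26.2 n 84.8 off lane 5.0 near s (np.float32(85.5), np.float64(590.7), np.float64(85.7)) far (np.float32(82.5), np.float64(681.8), np.float64(85.9))
4 up/dn ang -4.199997 -4.199997 width 25.7 n 119.2 off lane -2.6 near s (np.float32(85.4), np.float64(590.9), np.float64(119.3)) far (np.float32(99.3), np.float64(675.4), np.float64(119.5))
```

All the near ends line up at s = 590.7–590.9. The long edges are within 2° of the tray and the lane offsets are 5 mm or less. The far ends come out at about 666.3 against the bar face at about 667. Next, carry the straightedge back to the mat centre at (441, 315).

Call:
step_arm([
  [[-2, 25, 0, 0.12, 0], [-4, 50, 0, 0.24, 0], [-6, 75, 0, 0.36, 0], [-8, 100, 0, 0.48, 0], [-10, 125, 0, 0.6, 0], [-12, 150, 0, 0.72, 0], [-15, 175, 0, 0.84, 0], [-18, 200, 0, 0.96, 0]],
])

```text
time: 14.13
tool_pos: [0.4518, 0.2198, 0.0809]
ee_rot: [-3.14, -0.001, 2.464]
wrist_force: [0.6, -0.2, -1.5]
width: 0.0116
```

Call:
step_arm([
  [[-2, 25, 0, 0.12, 0], [-4, 50, 0, 0.24, 0], [-6, 75, 0, 0.36, 0], [-9, 90, 0, 0.48, 0], [-11, 97, 0, 0.6, 0], [-11, 97, 0, 0.66, 0], [-11, 97, 0, 0.66, 0], [-11, 97, 0, 0.66, 0]],
])

```text
time: 14.8
tool_pos: [0.4409, 0.3155, 0.081]
ee_rot: [-3.14, -0.002, 3.116]
wrist_force: [-0.0, 0.3, -1.4]
width: 0.0114
```

Call:
step_arm([
  [[0, 0, -20, 0, 0], [0, 0, -40, 0, 0], [0, 0, -55, 0, 0], [0, 0, -62, 0, 0], [0, 0, -65, 0, 0], [0, 0, -66.5, 0, 0], [0, 0, -67, 0, 0], [0, 0, -67, 0, 0]],
])

```text
time: 15.47
tool_pos: [0.4418, 0.3159, 0.0165]
ee_rot: [3.14, 0.002, 3.117]
wrist_force: [-0.2, 0.9, -2.1]
width: 0.012
```

Call:
step_arm([
  [[0, 0, -0.5, 0, 0], [0, 0, -1, 0, 0], [0, 0, -1, 0, 0]],
])

```text
time: 15.72
tool_pos: [0.4412, 0.3157, 0.015]
ee_rot: [3.141, 0.001, 3.118]
wrist_force: [0.9, -0.4, -1.8]
width: 0.0118
```

Call:
step_arm([
  [[0, 0, -0.7, 0, 0], [0, 0, -1.4, 0, 0], [0, 0, -1.8, 0, 0], [0, 0, -1.8, 0, 0]],
])

```text
time: 16.05
tool_pos: [0.441, 0.3156, 0.013]
ee_rot: [3.141, 0.0, 3.118]
wrist_force: [-0.5, -0.1, 0.9]
width: 0.0117
```

The vertical force has gone from about -1.8 to +0.9 N, so the rule is resting on the mat. I'll release it.

Call:
step_arm([
  [[0, 0, 0, 0, 100], [0, 0, 0, 0, 100], [0, 0, 0, 0, 100], [0, 0, 0, 0, 100], [0, 0, 0, 0, 100], [0, 0, 0, 0, 100], [0, 0, 0, 0, 100], [0, 0, 0, 0, 100]],
])

```text
time: 16.72
tool_pos: [0.441, 0.3155, 0.0127]
ee_rot: [3.141, 0.0, 3.118]
wrist_force: [0.2, -0.0, 1.7]
width: 0.0618
```

Call:
step_arm([
  [[0, 0, 0, 0, 100], [0, 0, 0, 0, 100], [0, 0, 0, 0, 100], [0, 0, 15, 0, 100], [0, 0, 40, 0, 100], [0, 0, 70, 0, 100], [0, 0, 100, 0, 100], [0, 0, 130, 0, 100]],
])

```text
time: 17.38
tool_pos: [0.4407, 0.3153, 0.1438]
ee_rot: [-3.141, -0.0, 3.118]
wrist_force: [1.0, 0.1, -0.3]
width: 0.094
```

Call:
step_arm([
  [[-20, 20, 20, 0, 100], [-40, 40, 30, 0, 100], [-60, 60, 40, 0, 100], [-80, 80, 50, 0, 100], [-80, 80, 50, 0, 100]],
])

```text
time: 17.8
tool_pos: [0.3586, 0.3992, 0.1956]
ee_rot: [3.136, 0.002, 3.123]
wrist_force: [0.7, 0.4, -0.6]
width: 0.0938
```

```bash
python3 st.py
python3 - <<'E'
from h import *
f,K,A,p=snap("scene"); f2,*_=snap("side")
hsv=cv2.cvtColor(f,cv2.COLOR_RGB2HSV); w=((hsv[...,1]<40)&(hsv[...,2]>190)).astype(np.uint8); w[:195]=0;w[:,:330]=0
for c in sorted(cv2.findContours(w,0,1)[0],key=cv2.contourArea)[-2:]:
    print(cv2.minAreaRect(np.float32(ray(c[:,0],K,A,p,.007)[:,:2]*1000)))
a=f[90:330,170:490]; cv2.imwrite("pics/s6.png",np.hstack([cv2.resize(a,(400,300)),cv2.resize(f2[140:365,120:420],(400,300))])[:,:,::-1])
E
```

```text
17.8 [0.3586 0.3992 0.1956] [3.1363e+00 1.7000e-03 3.1229e+00] [ 0.67  0.43 -0.57] [ 0.048  0.003 -0.015] s 327.8
((412.6249084472656, 502.7795104980469), (72.87708282470703, 29.785715103149414), 10.509150505065918)
((440.46942138671875, 315.1424865722656), (40.62959289550781, 220.0522918701172), 88.68599700927734)
```

View pics/s6.png

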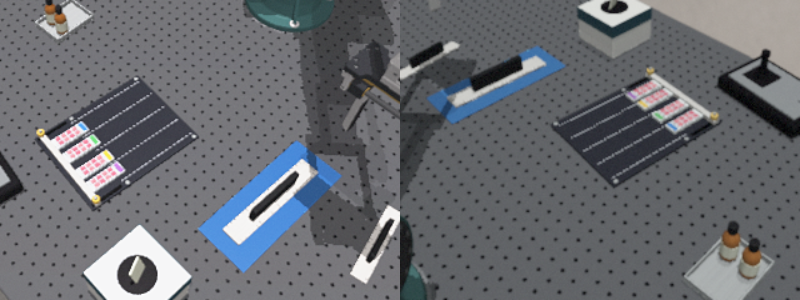

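The rule lies at (440.5, 315.1) mm, about 1 mm from the mat's centre and 1.3° off its length. The slides stand in a row at the bar, and the bottles and box are in place. I'm handing it in.

```bash
python3 -c "
from bench import robot
print(robot.close_job())"
```

```text
the job is handed in; nothing more can be done
None
```

The four slides are in one row against the stop bar, the straightedge is back on the mat, and the job is handed in at about 18 s of the 64 s allowed. `close_job` gave no verdict. I used the larger straightedge to push all four slides together. I felt for the bar in small steps and stopped at about 3.2 N in all, against the roughly 8 N at which the bar slips.

Last checks:
- **Slides:** the near ends line up within 0.2 mm and are parallel to the bar within about 0.3°. The centres are 2–5 mm off their lane centre lines, against 9.5 mm allowed.
- **Flushness:** the far ends come out 0–1 mm from the bar face. That is within the 1.8 mm limit, but about as fine as the cameras can show.
- **Stop bar:** I didn't re-measure it after the push; the low force is the evidence that it didn't move.
- **Straightedge:** it is released, about 1 mm from the mat's centre and about 1° off lengthways.
- **Bottles and tissue box:** they look undisturbed in the last picture, though I didn't measure them.

Two checks disagreed. The slides' far edges could not be separated from the bar in my image mask, so the flush check uses the near ends plus the given 75.5 mm length. One long edge on each of slides 1–3 read 1.4–1.8° off the other. I put that down to shadow, because the other edge and the end face agreed with the tray.

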